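Move each vessel on to its next station at the lab bench

TASK

Move every vessel on to its next station: the finished conical flask goes from the stirrer to the cork mat, the weighed-in screw-cap bottle from the balance to the stirrer, and the empty beaker from the cork mat to the balance. All three stations are taken, so park a vessel on the free white tile on the way. Keep the vessels upright, set each one down gently in the middle of its place, let go, and leave the tip box, wash bottle and timer where they are.

Things in the scene. Friction and masses are not known exactly. Their poses are not given: they have to be found in the camera images.
- flask: Conical (Erlenmeyer) flask of dark amber glass, closed with a dark rubber stopper; at the start it stands on the stirrer. Origin at the centre of its underside, z up along its axis. Foot 66 mm across; it narrows to a straight neck 28 mm across from 70 to 106 mm height, with a rim bead 34 mm across from 107 to 112 mm; the stopper, 27 mm across, tops out at 126 mm. About 0.19 kg, closed: nothing runs out.
- bottle: Round screw-cap bottle of dark amber glass with a plain paper band and a white ribbed cap; at the start it stands on the balance. Origin at the centre of its underside, z up. Body 56 mm across up to 58 mm height, shoulder and neck above it, cap 52 mm across from 75 to 102 mm height (top of the bottle). About 0.22 kg, closed.
- beaker: Empty, open, whitish plastic beaker with a small pouring lip; at the start it stands on the cork mat. Origin at the centre of its underside, z up. Straight wall 58 mm across outside (3 mm thick), 80 mm tall, floor 4 mm thick, lip reaching to 40 mm from the axis on its own +x side. About 0.06 kg.
- stirrer: Magnetic hotplate stirrer, fixed: light grey housing, square white top plate, two dark grey knobs on its sloping front. Origin at bench level under the centre of the top plate, z up; the plate is 116 x 116 mm and flat, its top 82 mm above the bench. The control nose reaches to x = -138 mm (up to 73 mm high), the back to x = +75 mm, the sides to y = -65 and +65 mm.
- balance: Grey top-loading balance, fixed, with a black display panel in front and a round steel pan. Origin at bench level under the centre of the pan, z up; the pan is 112 mm across and rigid, its top 45 mm above the bench. The housing, up to 37 mm high, spans x = -130 to +70 mm and y = -70 to +70 mm.
- cork_mat: Round cork mat, fixed on the bench, 140 mm across and 12 mm thick. Origin at the centre of its underside (bench level), z up.
- tile: Square white glazed tile, fixed on the bench, 150 x 150 mm and 8 mm thick, empty at the start: the free spot. Origin at the centre of its underside (bench level), z up.
- tip_box: Bystander: closed box of pipette tips, blue with a pale green lid, 124 x 90 mm and 65 mm tall, loose. Origin at the centre of its underside.
- wash_bottle: Bystander: white wash bottle with blue cap and bent nozzle, 72 mm across and 211 mm tall, nozzle reaching 58 mm out on its own -x side at about 190 mm height, loose. Origin at the centre of its underside.
- timer: Bystander: flat white bench timer, 64 x 64 mm and 18 mm thick, loose, on the far part of the bench. Origin at the centre of its underside.
Not all that is in view belongs to the job. Leave any pink or purple look-alike of the flask alone.

How it is judged:
At the end, for the whole second after the job is handed in: The flask stands on the cork mat, the bottle on the stirrer's top plate and the beaker on the balance's pan, each within 15 mm of the middle (horizontally), resting on that surface (height within 5 mm), upright within 0.08 rad, at rest (horizontal distance between flask and cork_mat below 0.015 m and z of flask in the frame of cork_mat between 0.007 and 0.017 m and angle between each of flask, bottle, beaker's own z axis and vertical below 0.08 rad and linear speed of each of flask, bottle, beaker below 0.02 m/s and angular speed of each of flask, bottle, beaker below 0.2 rad/s and horizontal distance between bottle and stirrer below 0.015 m and z of bottle in the frame of stirrer between 0.077 and 0.087 m and horizontal distance between beaker and balance below 0.015 m and z of beaker in the frame of balance between 0.04 and 0.05 m); the robot touches nothing.
It fails at once if a vessel is tipped far over (more than about 35 degrees) (angle between any of flask, bottle, beaker's own z axis and vertical above 0.6 rad).
It fails at once if a vessel is dropped: it falls faster than 0.7 m/s (a drop of about 25 mm) with no finger on it ((linear speed of flask above 0.7 m/s and contact force between flask and the fingers below 0.01 N) or (linear speed of bottle above 0.7 m/s and contact force between bottle and the fingers below 0.01 N) or (linear speed of beaker above 0.7 m/s and contact force between beaker and the fingers below 0.01 N)).
It fails at once if the tip box is pushed more than 25 mm from where it stood or knocked over (distance of tip_box from where it was at the start of the episode above 0.025 m or angle between tip_box's own z axis and vertical above 0.3 rad).
It fails at once if the wash bottle is pushed more than 25 mm from where it stood or knocked over (distance of wash_bottle from where it was at the start of the episode above 0.025 m or angle between wash_bottle's own z axis and vertical above 0.3 rad).
It fails at once if the timer is pushed more than 25 mm from where it stood or knocked over (distance of timer from where it was at the start of the episode above 0.025 m or angle between timer's own z axis and vertical above 0.3 rad).
It also fails if it takes over 115 s, if anything falls off the work surface, if the arm or the gripper's body presses on something with over 40 N, if the wrist force passes 120 N, or if a joint passes its speed limit or range.

ROBOT

A 7-joint arm with a two-finger parallel gripper is mounted at the origin on the work surface. World frame = base frame: x ahead of the robot, y to its left, z up, the work surface at z = 0. Lengths are in m, angles in rad, forces in N, time in s.
With the tool pointing down it reaches from about 0.4 to 0.875 m from the base axis. Payload 19.3 kg.
Tool frame: the origin (TCP) lies where the fingers leave the gripper's body, on its centre line; the fingertips stand bot.tip_reach ahead of it and the grasp point (between the pads) lies 54 mm ahead of it (bot.tip_reach is the distance from the TCP to the fingertips, in m); z points along the fingers, y is the line along which they close (so a half turn about z gives the same grasp; the last joint's range is limited). The gripper opens to 85 mm and grips with 20 to 120 N. Pads are 22 mm wide; open, the fingers measure 114 mm over their backs; the gripper's body (76 mm by 85 mm) begins 54 mm behind the grasp point. The pads swing forward as they close: fully open they stand 13 mm farther back than shut.
Start: joints at [1.11, 0.521, -0.036, 1.599, 0.021, 1.021, -0.113], TCP at [0.238, -0.578, 0.304] pointing down, gripper open.
Joint ranges: [-2.91, 2.91], [-0.3, 2.13], [-1.5, 1.42], [0.17, 2.43], [-1.26, 4.41], [0.16, 1.93], [-2.52, 2.52]. Speed limits (rad/s): [1.89, 1.89, 2.39, 2.39, 3.01, 3.01, 3.01].

INTERFACE

Orientations are given as [roll, pitch, yaw] about the fixed x, y, z axes, in that order (R = Rz(yaw) Ry(pitch) Rx(roll)).
In Python, from workcell import bot gives the robot as it stands. The module is installed in compiled form; this text tells all that it offers.
- The arm moves only by the shell command python3 -m jog 'ROWS' [FORCE]. ROWS is JSON, a list that holds one entry, the list of rows, each a list of 7 numbers: the shift along the tool's x, y, z in mm, then the turn, a rotation vector about the tool's x, y, z in rad, then the opening, from 0 (shut) to 1 (fully open). In form: [[[tx, ty, tz, wx, wy, wz, fingers], ...]]. A call has 1 to 5 rows; each row shifts and turns the commanded pose from where the row before left it, along the tool's axes as they then stand; what a row does not reach is not made up. A row lasts 1/10 s, in which the tool goes at most 50 mm and 8.59 degrees, less where a joint would pass 70% of its speed; a pose out of reach is approached as far as the arm can. A call is refused whole if a number of a shift passes 50 or a number of a turn 0.15, either way. A call with a gripper value outside its range is refused whole. The fingers move at their own pace and stop on an object; FORCE is the grip in N (left out, the last holds). Time passes only in rows, so rows that do not move let the fingers close. It gives the time, the measured TCP pose, the force, the opening and the grip force at its end, in the units of the state.
- bot.observe(): the state, without advancing time (a new reading comes with each control period).
- bot.grab_frame(name): name is "side" or "top"; returns a dict with "img" (420x560x3 uint8, red, green, blue), "intrinsics" (3x3 intrinsics, pixels), "R" (3x3) and "t" (3): a world point X has camera coordinates R X + t. Camera axes: x right, y down, z forward; pixel columns grow to the right and rows downward; lengths in m; the calibration is good to about 2 mm. A picture is of the moment at which its call begins. There is no depth.
- bot.job_done(): hands the job in; it is judged then, once.
Trained networks look in a picture, given as the dict that the camera call returned (one of the last four; its "shot" number tells which), for a name from the list of things; names that differ only in an ending like _2 or _b are one class to them, and where a whole thing is asked for, a point or a joint stands for the part that bears it (a point fixed in the world has none). Each returns a list of dicts, best first, with "conf" (0 to 1); they miss things now and then, are a little off and sometimes report something else, mostly with a low value. They report only what shows in the picture. A call takes as long as a camera call. They do not tell look-alikes from the thing itself.
- bot.trace(query, picture): "region" (420x560 bool, what is visible of it).
- bot.spot_point(query, picture): "xyz" ([x, y, z] in m, in world coordinates, good to about 4 mm: a listed point, or the origin of a listed thing).
The state is a dict: "clock": time; "qpos": joint angles; "qd": joint speeds; "joint_efforts": joint torques, N m; "position": TCP position; "tool_rot": TCP orientation; "force": force on the tool from outside, world axes, zero at the start; "moment": the same for the moment, N m; "grip_width": finger opening in m; "finger_force": force on a finger pad.
Only numpy, scipy, OpenCV 4.12 (cv2) and the standard library are available. Lean on these libraries where they do the work, as an engineer would, in place of code of your own. Each camera call takes 0.05 s, during which the arm holds its last target. There are 200 camera calls.

## Working session

There is one attempt and no reset: what is moved stays moved. The work goes in short steps, Python scripts to look and compute and a shell command to move; the robot and the scene stay as the last step left them, time stands still between calls to the robot, and variables do not carry over. Pictures are saved under pics/ and viewed, at most 14 in all, crops included, and the job is handed in when it is done.

```bash
mkdir -p pics
python3 - <<'E'
from workcell import bot
import cv2,numpy as np
s=bot.observe();print({k:np.round(v,3) for k,v in s.items()},bot.tip_reach)
for n in("side","top"):
    f=bot.grab_frame(n);cv2.imwrite(f"pics/{n}0.png",f["img"][:,:,::-1])
    print(n,np.round(-f["R"].T@f["t"],3))
    for q in "flask bottle beaker stirrer balance cork_mat tile tip_box wash_bottle timer".split():
        print(q,[(np.round(d["xyz"],3).tolist(),round(d["conf"],2)) for d in bot.spot_point(q,f)[:3]])
E
```

```text
{'clock': np.float64(0.0), 'qpos': array([ 1.11 ,  0.522, -0.036,  1.6  ,  0.021,  1.021, -0.113]), 'qd': array([ 0.002, -0.001, -0.002, -0.   , -0.001,  0.   ,  0.001]), 'joint_efforts': array([ 2.0000e-03, -9.2711e+01,  1.9810e+00, -3.6992e+01,  1.8000e-02,
        8.0000e-03,  0.0000e+00]), 'position': array([ 0.238, -0.578,  0.303]), 'tool_rot': array([-3.14 ,  0.   ,  0.391]), 'force': array([ 0.275, -0.389, -0.288]), 'moment': array([ 0.006,  0.015, -0.053]), 'finger_force': np.float64(0.0), 'grip_width': np.float64(0.085)} 0.0726
side [0.408 0.882 0.87 ]
flask [([0.488, -0.115, 0.08], 0.9), ([0.639, -0.162, 0.004], 0.85), ([0.306, -0.243, 0.001], 0.83)]
bottle []
beaker [([0.455, -0.374, 0.008], 0.69)]
stirrer [([0.491, -0.125, 0.001], 0.66), ([0.662, -0.36, 0.002], 0.33)]
balance [([0.464, 0.366, -0.006], 0.97)]
cork_mat [([0.447, -0.378, -0.001], 0.73)]
tile [([0.559, 0.118, -0.001], 0.96), ([0.661, -0.363, 0.002], 0.15)]
tip_box [([0.648, 0.378, 0.002], 0.56), ([0.49, -0.124, 0.001], 0.26)]
wash_bottle [([0.659, -0.363, -0.001], 0.61)]
timer [([0.781, 0.013, 0.002], 0.62)]
top [0.467 0.008 1.591]
flask [([0.635, -0.16, -0.004], 0.82), ([0.492, -0.121, 0.085], 0.78), ([0.593, -0.253, -0.002], 0.76)]
bottle [([0.461, 0.37, 0.043], 0.7)]
beaker [([0.454, -0.38, 0.01], 0.9)]
stirrer [([0.495, -0.12, -0.001], 0.84)]
balance [([0.463, 0.372, -0.0], 0.72)]
cork_mat [([0.648, 0.37, 0.002], 0.74), ([0.452, -0.383, -0.001], 0.59), ([0.663, -0.359, -0.001], 0.37)]
tile [([0.561, 0.124, -0.003], 0.57), ([0.645, 0.372, -0.001], 0.51)]
tip_box [([0.646, 0.375, 0.001], 0.97)]
wash_bottle [([0.664, -0.363, -0.0], 0.78)]
timer [([0.786, 0.014, 0.001], 0.86)]
```

View pics/side0.png

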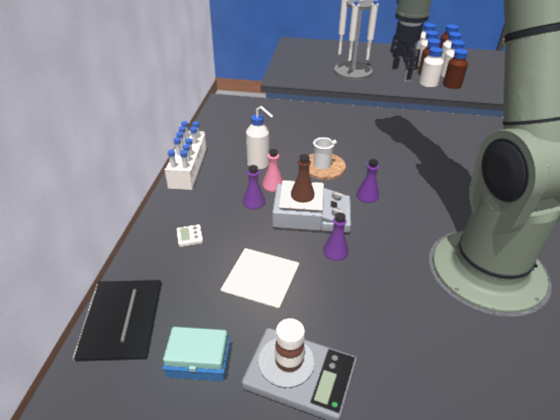

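View pics/top0.png

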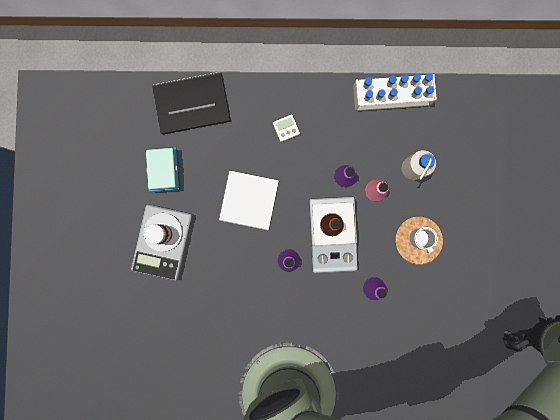

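The side view shows the amber flask on the stirrer at (303,180), the beaker on the cork at (323,155), and the bottle on the balance at (290,345). The tile at (260,277) is free, and the purple and pink decoys stand on the bench. I'll check the beaker's lip direction before choosing a grip yaw.

Run:
```python
import cv2,numpy as np
a=cv2.imread("pics/top0.png")[205:275,385:455];b=cv2.imread("pics/side0.png")[125:195,290:360]
cv2.imwrite("pics/crop.png",cv2.resize(np.hstack([a,b]),None,fx=5,fy=5,interpolation=cv2.INTER_CUBIC))
```

```text
(no output)
```

View pics/crop.png

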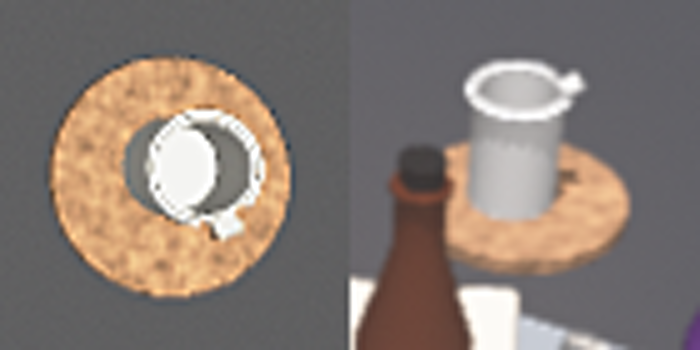

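In the crop the lip points mostly toward the robot (-x, slightly -y), so closing along y at yaw 0 clears it. I'll approach the beaker now.

```bash
python3 -m jog '[[[10,0,0,0,0,0.13,1],[20,-20,0,0,0,0.13,1],[25,-20,0,0,0,0.131,1],[25,-25,0,0,0,0,1],[25,-25,0,0,0,0,1]]]' 30; python3 -m jog '[[[25,-25,0,0,0,0,1],[25,-25,0,0,0,0,1],[25,-25,0,0,0,0,1],[20,-20,0,0,0,0,1],[0,0,0,0,0,0,1]]]'
```

```text
clock: 1.6
position: [0.3345, -0.4755, 0.304]
tool_rot: [3.141, -0.0, -0.001]
force: [0.2, 0.3, -0.8]
grip_width: 0.0854
finger_force: 0.0
clock: 2.1
position: [0.4317, -0.3783, 0.3039]
tool_rot: [-3.14, -0.001, 0.005]
force: [0.2, -0.3, -0.4]
grip_width: 0.085
finger_force: 0.0
```

```bash
python3 -m jog '[[[10,0,25,0,0,0,1],[13,0,35,0,0,0,1],[0,0,35,0,0,0,1],[0,0,35,0,0,0,1],[0,0,30,0,0,0,1]]]'; python3 -m jog '[[[0,0,15,0,0,0,1],[0,0,8,0,0,0,1],[0,0,0,0,0,0,0.6],[0,0,0,0,0,0,0.3],[0,0,0,0,0,0,0.3]]]' 25;python3 -m jog '[[[0,0,0,0,0,0,0.3],[0,0,0,0,0,0,0.3]]]'
```

```text
clock: 2.6
position: [0.451, -0.3818, 0.1422]
tool_rot: [-3.141, 0.001, -0.001]
force: [0.7, 0.3, -0.4]
grip_width: 0.0854
finger_force: 0.0
clock: 3.1
position: [0.4522, -0.382, 0.1222]
tool_rot: [3.14, -0.002, -0.0]
force: [0.3, -0.9, 3.8]
grip_width: 0.0563
finger_force: 27.3
clock: 3.3
position: [0.4522, -0.382, 0.1222]
tool_rot: [3.14, -0.002, -0.0]
force: [0.1, 1.0, 9.3]
grip_width: 0.0562
finger_force: 27.8
```

```bash
python3 -m jog '[[[0,0,-5,0,0,0,0.3],[0,0,-15,0,0,0,0.3],[0,0,-30,0,0,0,0.3],[0,0,-40,0,0,0,0.3],[0,0,-40,0,0,0,0.3]]]'; python3 -m jog '[[[0,0,-40,0,0,0,0.3],[0,0,-40,0,0,0,0.3],[0,0,-30,0,0,0,0.3],[5,-20,0,0,0,0,0.3],[10,-40,0,0,0,0,0.3]]]';  python3 -m jog '[[[10,-45,0,0,0,0,0.3],[10,-45,0,0,0,0,0.3],[10,-45,0,0,0,0,0.3],[10,-45,0,0,0,0,0.3],[10,-45,0,0,0,0,0.3]]]'; python3 -m jog '[[[10,-45,0,0,0,0,0.3],[10,-45,0,0,0,0,0.3],[10,-45,0,0,0,0,0.3],[10,-30,0,0,0,0,0.3],[0,-10,0,0,0,0,0.3]]]'; python3 -m jog '[[[0,0,0,0,0,0,0.3]]]'
```

```text
clock: 3.8
position: [0.4514, -0.3814, 0.2535]
tool_rot: [3.142, -0.0, -0.0]
force: [-0.2, -0.2, -0.5]
grip_width: 0.0562
finger_force: 27.0
clock: 4.3
position: [0.4656, -0.3231, 0.363]
tool_rot: [3.139, -0.002, -0.005]
force: [1.6, 0.6, -1.4]
grip_width: 0.0565
finger_force: 27.0
clock: 4.8
position: [0.5165, -0.0947, 0.3624]
tool_rot: [3.141, -0.001, -0.0]
force: [1.2, -0.3, -0.9]
grip_width: 0.0564
finger_force: 27.0
clock: 5.3
position: [0.5569, 0.082, 0.3619]
tool_rot: [-3.14, -0.001, 0.004]
force: [0.1, 0.1, -1.6]
grip_width: 0.0558
finger_force: 27.0
clock: 5.4
position: [0.5564, 0.0796, 0.3617]
tool_rot: [-3.141, -0.0, 0.002]
force: [-0.7, 0.1, -0.6]
grip_width: 0.0562
finger_force: 27.0
```

```bash
python3 -m jog '[[[0,-15,20,0,0,0,0.3],[0,-20,40,0,0,0,0.3],[0,-6,45,0,0,0,0.3],[0,0,45,0,0,0,0.3],[0,0,40,0,0,0,0.3]]]'; python3 -m jog '[[[0,0,20,0,0,0,0.3],[0,0,12,0,0,0,0.3],[0,0,8,0,0,0,0.3],[0,0,5,0,0,0,0.3],[0,0,4,0,0,0,0.3]]]';  python3 -m jog '[[[0,0,2,0,0,0,0.3],[0,0,0,0,0,0,0.3]]]'
```

```text
clock: 5.9
position: [0.5565, 0.1175, 0.1698]
tool_rot: [3.141, -0.0, -0.002]
force: [1.3, 0.1, -0.6]
grip_width: 0.0563
finger_force: 27.0
clock: 6.4
position: [0.5573, 0.1192, 0.1226]
tool_rot: [-3.141, -0.001, -0.001]
force: [0.6, 0.3, -0.6]
grip_width: 0.0562
finger_force: 27.0
clock: 6.6
position: [0.557, 0.1194, 0.1202]
tool_rot: [-3.141, -0.0, -0.0]
force: [-0.2, 0.1, -0.9]
grip_width: 0.0564
finger_force: 27.0
```

```bash
python3 -m jog '[[[0,0,2,0,0,0,0.3],[0,0,0,0,0,0,0.3]]]';  python3 -m jog '[[[0,0,0,0,0,0,0.75],[0,0,0,0,0,0,1],[0,0,0,0,0,0,1],[0,0,0,0,0,0,1],[0,0,0,0,0,0,1]]]'; python3 -m jog '[[[0,0,-10,0,0,0,1],[0,0,-30,0,0,0,1],[0,0,-45,0,0,0,1],[0,0,-45,0,0,0,1],[0,0,-45,0,0,0,1]]]'; python3 -m jog '[[[0,0,-35,0,0,0,1],[0,0,-5,0,0,0,1],[0,0,0,0,0,0,1]]]'
python3 - <<'E'
from workcell import bot
import cv2,numpy as np
for n in("side","top"):
    f=bot.grab_frame(n);cv2.imwrite(f"pics/{n}1.png",f["img"][:,:,::-1])
    for q in "flask beaker tile".split():
        print(n,q,[(np.round(d["xyz"],3).tolist(),round(d["conf"],2)) for d in bot.spot_point(q,f)[:2]])
E
```

```text
clock: 6.8
position: [0.5571, 0.1196, 0.1182]
tool_rot: [-3.141, -0.001, -0.0]
force: [1.0, 0.1, 1.8]
grip_width: 0.0563
finger_force: 26.9
clock: 7.3
position: [0.5568, 0.1195, 0.1179]
tool_rot: [-3.142, -0.0, -0.0]
force: [-0.3, -0.2, 0.2]
grip_width: 0.0856
finger_force: 0.0
clock: 7.8
position: [0.5564, 0.1194, 0.2956]
tool_rot: [-3.141, -0.0, -0.0]
force: [0.7, -0.0, 0.3]
grip_width: 0.0857
finger_force: 0.0
clock: 8.1
position: [0.5569, 0.1194, 0.3343]
tool_rot: [-3.141, -0.002, -0.0]
force: [0.4, 0.4, -0.6]
grip_width: 0.0855
finger_force: 0.0
side flask [([0.305, -0.246, -0.002], 0.93), ([0.488, -0.115, 0.082], 0.88)]
side beaker [([0.563, 0.118, 0.007], 0.66)]
side tile [([0.563, 0.12, 0.0], 0.86)]
top flask [([0.636, -0.161, -0.001], 0.82), ([0.493, -0.12, 0.082], 0.68)]
top beaker []
top tile []
```

```bash
python3 -m jog '[[[-7,25,0,0,0,0,1],[-12,42,0,0,0,0,1],[-12,42,0,0,0,0,1],[-12,42,0,0,0,0,1],[-12,42,0,0,0,0,1]]]'; python3 -m jog '[[[-12,35,0,0,0,0,1],[0,10,0,0,0,0,1],[0,0,0,0,0,0,1]]]'
```

```text
clock: 9.0
position: [0.501, -0.0751, 0.3327]
tool_rot: [-3.142, 0.0, -0.0]
force: [1.0, -0.7, -0.3]
grip_width: 0.0854
finger_force: 0.0
clock: 9.3
position: [0.4896, -0.1198, 0.3328]
tool_rot: [3.141, 0.0, -0.003]
force: [0.0, -0.2, -0.3]
grip_width: 0.0856
finger_force: 0.0
```

Run:
```python
from workcell import bot
import cv2,numpy as np
f=bot.grab_frame("side");cv2.imwrite("pics/side2.png",cv2.resize(f["img"][100:250,200:400,::-1],None,fx=4,fy=4))
```

```text
(no output)
```

View pics/side2.png

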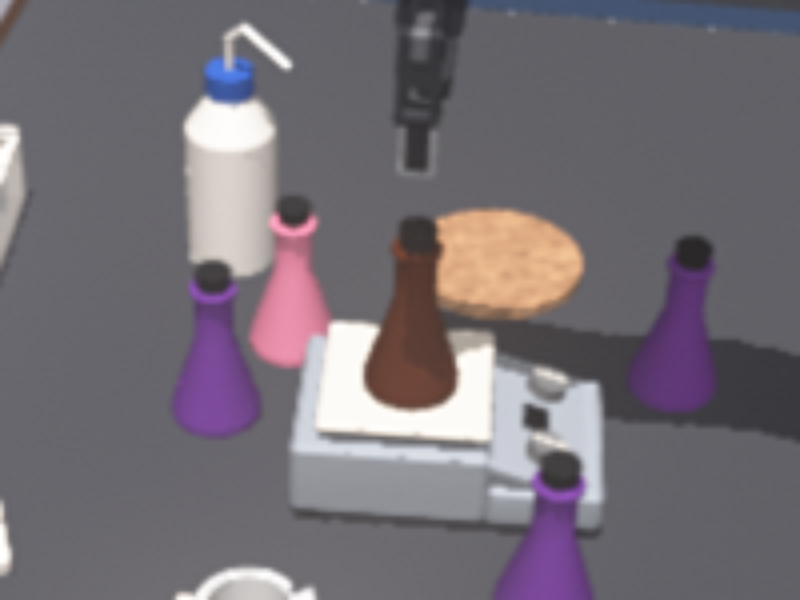

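The fingers at (417,150) are lined up over the amber flask's stopper at (418,235), so I'll descend.

```bash
python3 -m jog '[[[0,0,20,0,0,0,1],[0,0,30,0,0,0,1],[0,0,30,0,0,0,1],[0,0,20,0,0,0,1],[0,0,7,0,0,0,1]]]'; python3 -m jog '[[[0,0,0,0,0,0,0.7],[0,0,0,0,0,0,0.4],[0,0,0,0,0,0,0.1],[0,0,0,0,0,0,0.1],[0,0,0,0,0,0,0.1]]]' 40;python3 -m jog '[[[0,0,0,0,0,0,0.1],[0,0,0,0,0,0,0.1]]]'
```

```text
clock: 9.85
position: [0.4896, -0.1167, 0.224]
tool_rot: [-3.14, 0.003, 0.002]
force: [-0.2, 0.3, 0.8]
grip_width: 0.0855
finger_force: 0.0
clock: 10.35
position: [0.4903, -0.1184, 0.2269]
tool_rot: [3.142, -0.002, -0.0]
force: [-0.4, 1.0, 6.9]
grip_width: 0.0305
finger_force: 38.9
clock: 10.55
position: [0.4903, -0.1185, 0.2269]
tool_rot: [3.142, -0.002, -0.0]
force: [-0.1, 1.3, 7.7]
grip_width: 0.031
finger_force: 38.8
```

Width of 31 mm is over the 28 mm neck, so the pads are probably catching the rim bead. I'll regrip a bit lower.

```bash
python3 -m jog '[[[0,0,0,0,0,0,0.6],[0,0,0,0,0,0,0.6],[0,0,4,0,0,0,0.6],[0,0,0,0,0,0,0.6],[0,0,0,0,0,0,0.1]]]'; python3 -m jog '[[[0,0,0,0,0,0,0.1],[0,0,0,0,0,0,0.1],[0,0,0,0,0,0,0.1],[0,0,0,0,0,0,0.1]]]'
```

```text
clock: 11.05
position: [0.4896, -0.1186, 0.2217]
tool_rot: [-3.141, 0.001, -0.0]
force: [-0.4, 0.3, -0.3]
grip_width: 0.0378
finger_force: 0.0
clock: 11.45
position: [0.4897, -0.1185, 0.2219]
tool_rot: [-3.142, 0.0, -0.0]
force: [1.1, -0.4, -2.1]
grip_width: 0.0284
finger_force: 39.2
```

```bash
python3 -m jog '[[[0,0,-5,0,0,0,0.1],[0,0,-15,0,0,0,0.1],[0,0,-25,0,0,0,0.1],[0,0,-25,0,0,0,0.1],[0,0,-10,0,0,0,0.1]]]'; python3 -m jog '[[[-5,15,0,0,0,0,0.1],[-5,30,0,0,0,0,0.1],[-5,40,0,0,0,0,0.1],[-5,40,0,0,0,0,0.1],[-5,40,0,0,0,0,0.1]]]'; python3 -m jog '[[[-5,40,0,0,0,0,0.1],[-5,30,0,0,0,0,0.1],[-5,20,0,0,0,0,0.1],[0,7,0,0,0,0,0.1],[0,0,0,0,0,0,0.1]]]'
```

```text
clock: 11.95
position: [0.4903, -0.1187, 0.3042]
tool_rot: [3.141, -0.003, -0.0]
force: [0.2, 0.0, -2.1]
grip_width: 0.0284
finger_force: 39.4
clock: 12.45
position: [0.4642, -0.285, 0.3016]
tool_rot: [-3.141, 0.0, 0.0]
force: [1.1, -0.1, -1.2]
grip_width: 0.0287
finger_force: 39.4
clock: 12.95
position: [0.4495, -0.381, 0.3014]
tool_rot: [-3.141, 0.0, -0.001]
force: [-1.1, 0.8, -1.0]
grip_width: 0.0284
finger_force: 39.6
```

```bash
python3 -m jog '[[[0,0,20,0,0,0,0.1],[0,0,35,0,0,0,0.1],[0,0,35,0,0,0,0.1],[0,0,25,0,0,0,0.1],[0,0,15,0,0,0,0.1]]]'
python3 - <<'E'
from workcell import bot
import cv2,numpy as np
for n in("side","top"):
    f=bot.grab_frame(n);cv2.imwrite(f"pics/{n}3.png",f["img"][:,:,::-1])
    for q in "flask cork_mat".split():
        print(n,q,[(np.round(d["xyz"],3).tolist(),round(d["conf"],2)) for d in bot.spot_point(q,f)[:5]])
E
```

```text
clock: 13.45
position: [0.4498, -0.3787, 0.17]
tool_rot: [-3.14, 0.001, 0.001]
force: [-0.1, -0.1, -1.3]
grip_width: 0.0287
finger_force: 39.6
side flask [([0.304, -0.246, -0.002], 0.96), ([0.39, 0.007, 0.003], 0.92), ([0.639, -0.16, 0.003], 0.89), ([0.598, -0.255, 0.002], 0.69), ([0.449, -0.376, 0.031], 0.57)]
side cork_mat [([0.447, -0.375, 0.0], 0.69), ([0.446, -0.376, 0.032], 0.54)]
top flask [([0.383, 0.005, 0.002], 0.89), ([0.636, -0.159, -0.003], 0.82), ([0.592, -0.25, 0.001], 0.71), ([0.452, -0.383, 0.035], 0.67), ([0.304, -0.254, -0.001], 0.59)]
top cork_mat [([0.45, -0.383, -0.002], 0.79)]
```

Flask and mat agree within 2 mm in each view. Setting it down.

```bash
python3 -m jog '[[[0,0,8,0,0,0,0.1],[0,0,5,0,0,0,0.1],[0,0,2,0,0,0,0.1],[0,0,2,0,0,0,0.1],[0,0,0,0,0,0,0.1]]]'; python3 -m jog '[[[0,0,1,0,0,0,0.1],[0,0,0,0,0,0,0.1]]]'
```

```text
clock: 14.25
position: [0.4496, -0.3805, 0.1546]
tool_rot: [-3.141, 0.0, -0.0]
force: [0.3, -0.2, -1.3]
grip_width: 0.0285
finger_force: 39.6
clock: 14.45
position: [0.4497, -0.3806, 0.1539]
tool_rot: [3.142, -0.0, -0.0]
force: [0.7, -0.4, -2.3]
grip_width: 0.0283
finger_force: 39.6
```

```bash
python3 -m jog '[[[0,0,2,0,0,0,0.1],[0,0,0,0,0,0,0.1]]]'; python3 -m jog '[[[0,0,0,0,0,0,0.5],[0,0,0,0,0,0,0.8],[0,0,0,0,0,0,1],[0,0,0,0,0,0,1],[0,0,0,0,0,0,1]]]'
```

```text
clock: 14.65
position: [0.4497, -0.3805, 0.1518]
tool_rot: [-3.142, 0.0, -0.0]
force: [0.1, -0.1, -1.9]
grip_width: 0.0287
finger_force: 39.6
clock: 15.15
position: [0.4497, -0.3806, 0.1519]
tool_rot: [3.142, -0.0, -0.0]
force: [-0.7, 0.6, 0.3]
grip_width: 0.0853
finger_force: 0.0
```

```bash
python3 -m jog '[[[0,0,-10,0,0,0,1],[0,0,-35,0,0,0,1],[0,0,-45,0,0,0,1],[0,0,-45,0,0,0,1],[0,0,-45,0,0,0,1]]]'; python3 -m jog '[[[0,-20,0,0,0,0,1],[1,-35,0,0,0,0,1],[1,-45,0,0,0,0,1],[1,-45,0,0,0,0,1],[1,-45,0,0,0,0,1]]]';python3 -m jog '[[[1,-45,0,0,0,0,1],[1,-45,0,0,0,0,1],[1,-45,0,0,0,0,1],[1,-45,0,0,0,0,1],[1,-45,0,0,0,0,1]]]';python3 -m jog '[[[1,-45,0,0,0,0,1],[1,-45,0,0,0,0,1],[1,-45,0,0,0,0,1],[1,-45,0,0,0,0,1],[1,-45,0,0,0,0,1]]]';python3 -m jog '[[[0,-45,0,0,0,0,1],[0,-40,0,0,0,0,1],[0,-20,0,0,0,0,1],[0,0,0,0,0,0,1]]]'
python3 - <<'E'
from workcell import bot
import cv2,numpy as np
for n in("side","top"):
    f=bot.grab_frame(n);cv2.imwrite(f"pics/{n}4.png",f["img"][:,:,::-1])
    for q in "flask cork_mat bottle balance stirrer".split():
        print(n,q,[(np.round(d["xyz"],3).tolist(),round(d["conf"],2)) for d in bot.spot_point(q,f)[:5]])
E
```

```text
clock: 15.65
position: [0.4493, -0.3803, 0.3346]
tool_rot: [3.141, -0.0, -0.0]
force: [0.7, 0.2, -0.3]
grip_width: 0.0852
finger_force: 0.0
clock: 16.15
position: [0.4533, -0.1889, 0.3327]
tool_rot: [3.141, -0.001, -0.001]
force: [1.4, 0.6, 0.1]
grip_width: 0.0854
finger_force: 0.0
clock: 16.65
position: [0.4584, 0.0362, 0.3328]
tool_rot: [3.141, -0.001, -0.0]
force: [1.0, -0.8, -0.4]
grip_width: 0.0857
finger_force: 0.0
clock: 17.15
position: [0.4635, 0.2611, 0.3328]
tool_rot: [-3.142, -0.001, -0.001]
force: [0.7, -0.5, 1.2]
grip_width: 0.0854
finger_force: 0.0
clock: 17.55
position: [0.4627, 0.3673, 0.3322]
tool_rot: [-3.141, 0.0, 0.003]
force: [-0.6, -0.6, 0.3]
grip_width: 0.0855
finger_force: 0.0
side flask [([0.636, -0.16, 0.002], 0.9), ([0.388, 0.004, 0.002], 0.78), ([0.308, -0.247, -0.001], 0.67)]
side cork_mat [([0.444, -0.379, -0.002], 0.53)]
side bottle [([0.459, 0.369, 0.043], 0.92), ([0.562, 0.122, 0.006], 0.44)]
side balance [([0.464, 0.368, -0.006], 0.6)]
side stirrer [([0.46, 0.368, 0.046], 0.71)]
top flask [([0.639, -0.159, -0.002], 0.76), ([0.451, -0.384, 0.012], 0.73), ([0.594, -0.251, 0.0], 0.64), ([0.304, -0.253, -0.003], 0.63), ([0.383, 0.004, 0.001], 0.59)]
top cork_mat [([0.447, -0.382, -0.003], 0.98)]
top bottle [([0.46, 0.366, 0.042], 0.75)]
top balance [([0.462, 0.367, 0.001], 0.63)]
top stirrer [([0.494, -0.118, 0.002], 0.84)]
```

```bash
python3 -m jog '[[[-2,0,20,0,0,0,1],[0,0,35,0,0,0,1],[0,0,40,0,0,0,1],[0,0,30,0,0,0,1],[0,0,15,0,0,0,1]]]'; python3 -m jog '[[[0,0,6,0,0,0,1],[0,0,0,0,0,0,1],[0,0,0,0,0,0,0.6],[0,0,0,0,0,0,0.3],[0,0,0,0,0,0,0.3]]]' 45;python3 -m jog '[[[0,0,0,0,0,0,0.3],[0,0,0,0,0,0,0.3]]]'
```

```text
clock: 18.65
position: [0.4611, 0.3638, 0.1893]
tool_rot: [3.14, 0.002, -0.0]
force: [0.7, 0.9, 0.4]
grip_width: 0.0853
finger_force: 0.0
clock: 19.15
position: [0.4623, 0.3649, 0.1871]
tool_rot: [-3.14, -0.002, -0.0]
force: [-0.8, -1.2, 7.6]
grip_width: 0.0513
finger_force: 45.4
clock: 19.35
position: [0.4623, 0.3648, 0.1871]
tool_rot: [-3.14, -0.002, -0.0]
force: [-0.3, 0.3, 7.1]
grip_width: 0.0513
finger_force: 45.4
```

```bash
python3 -m jog '[[[0,0,-5,0,0,0,0.3],[0,0,-15,0,0,0,0.3],[0,0,-30,0,0,0,0.3],[0,0,-35,0,0,0,0.3],[0,0,-25,0,0,0,0.3]]]'; python3 -m jog '[[[0,15,-10,0,0,0,0.3],[2,30,0,0,0,0,0.3],[3,40,0,0,0,0,0.3],[3,40,0,0,0,0,0.3],[3,40,0,0,0,0,0.3]]]';python3 -m jog '[[[3,40,0,0,0,0,0.3],[3,40,0,0,0,0,0.3],[3,40,0,0,0,0,0.3],[3,40,0,0,0,0,0.3],[3,40,0,0,0,0,0.3]]]';python3 -m jog '[[[3,40,0,0,0,0,0.3],[2,40,0,0,0,0,0.3],[2,25,0,0,0,0,0.3],[0,13,0,0,0,0,0.3],[0,0,0,0,0,0,0.3]]]'; python3 -m jog '[[[0,0,0,0,0,0,0.3]]]'
```

```text
clock: 19.85
position: [0.4619, 0.3646, 0.2993]
tool_rot: [-3.14, -0.001, -0.0]
force: [0.1, 0.2, -2.3]
grip_width: 0.051
finger_force: 47.7
clock: 20.35
position: [0.4723, 0.1971, 0.3062]
tool_rot: [3.141, 0.0, -0.0]
force: [0.3, -1.0, -2.5]
grip_width: 0.0509
finger_force: 47.7
clock: 20.85
position: [0.487, -0.0028, 0.3063]
tool_rot: [3.141, 0.0, -0.001]
force: [1.5, -0.4, -1.9]
grip_width: 0.0507
finger_force: 47.7
clock: 21.35
position: [0.4941, -0.1202, 0.306]
tool_rot: [3.141, 0.0, -0.003]
force: [-0.0, 1.1, -2.4]
grip_width: 0.0505
finger_force: 47.8
clock: 21.45
position: [0.4945, -0.1178, 0.306]
tool_rot: [-3.141, 0.0, 0.0]
force: [-0.6, 0.4, -2.5]
grip_width: 0.051
finger_force: 47.8
```

Now down about 75 mm, then a check.

```bash
python3 -m jog '[[[0,2,15,0,0,0,0.3],[0,0,20,0,0,0,0.3],[0,0,20,0,0,0,0.3],[0,0,12,0,0,0,0.3],[0,0,5,0,0,0,0.3]]]'
python3 - <<'E'
from workcell import bot
import cv2,numpy as np
for n in("side","top"):
    f=bot.grab_frame(n);cv2.imwrite(f"pics/{n}5.png",f["img"][:,:,::-1])
    for q in "bottle stirrer balance beaker".split():
        print(n,q,[(np.round(d["xyz"],3).tolist(),round(d["conf"],2)) for d in bot.spot_point(q,f)[:2]])
E
python3 -c "
import cv2;cv2.imwrite('pics/c5.png',cv2.resize(cv2.imread('pics/side5.png')[100:250,200:400],None,fx=4,fy=4))"
```

```text
clock: 21.95
position: [0.4945, -0.1195, 0.233]
tool_rot: [-3.141, 0.001, 0.001]
force: [0.8, 0.7, -2.3]
grip_width: 0.0508
finger_force: 47.8
side bottle []
side stirrer [([0.492, -0.125, 0.003], 0.87), ([0.464, 0.366, -0.004], 0.61)]
side balance [([0.466, 0.365, -0.006], 0.61)]
side beaker [([0.563, 0.12, 0.007], 0.86)]
top bottle []
top stirrer [([0.496, -0.12, 0.002], 0.56)]
top balance [([0.467, 0.37, -0.002], 0.86)]
top beaker [([0.556, 0.119, 0.004], 0.94)]
```

View pics/c5.png

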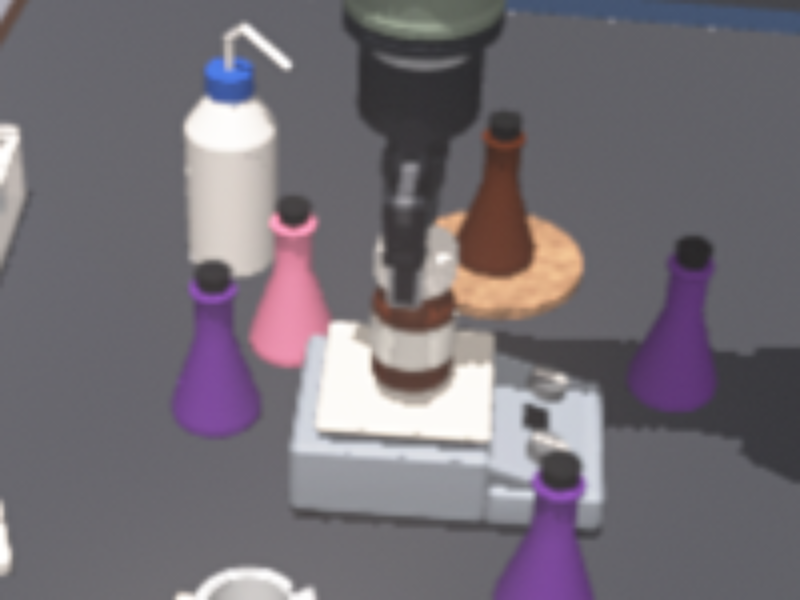

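The bottle at (413,360) hangs upright over the plate centre at about (408,380), and the amber flask stands in the middle of the cork mat. Setting the bottle down.

```bash
python3 -m jog '[[[0,0,3,0,0,0,0.3],[0,0,3,0,0,0,0.3],[0,0,1,0,0,0,0.3],[0,0,1,0,0,0,0.3],[0,0,0,0,0,0,0.3]]]'; python3 -m jog '[[[0,0,1,0,0,0,0.3],[0,0,0,0,0,0,0.3]]]'
```

```text
clock: 22.95
position: [0.4947, -0.1206, 0.2257]
tool_rot: [-3.142, 0.0, -0.0]
force: [-0.2, -0.8, -2.7]
grip_width: 0.0509
finger_force: 47.8
clock: 23.15
position: [0.4947, -0.1206, 0.2248]
tool_rot: [-3.142, 0.0, -0.0]
force: [-0.2, 0.1, -1.1]
grip_width: 0.0513
finger_force: 47.8
```

```bash
python3 -m jog '[[[0,0,0.7,0,0,0,0.3],[0,0,0,0,0,0,0.3]]]'; python3 -m jog '[[[0,0,0,0,0,0,0.6],[0,0,0,0,0,0,0.8],[0,0,0,0,0,0,1],[0,0,0,0,0,0,1],[0,0,0,0,0,0,1]]]'; python3 -m jog '[[[0,0,-10,0,0,0,1],[0,0,-25,0,0,0,1],[0,0,-35,0,0,0,1],[0,0,-30,0,0,0,1],[5,-15,-10,0,0,0,1]]]'; python3 -m jog '[[[12,-35,0,0,0,0,1],[12,-45,0,0,0,0,1],[12,-45,0,0,0,0,1],[12,-45,0,0,0,0,1],[10,-40,0,0,0,0,1]]]'; python3 -m jog '[[[0,-15,0,0,0,0,1],[0,0,0,0,0,0,1]]]'
python3 - <<'E'
from workcell import bot
import cv2,numpy as np
for n in("side","top"):
    f=bot.grab_frame(n);cv2.imwrite(f"pics/{n}6.png",f["img"][:,:,::-1])
    for q in "bottle stirrer flask".split():
        print(n,q,[(np.round(d["xyz"],3).tolist(),round(d["conf"],2)) for d in bot.spot_point(q,f)[:2]])
E
```

```text
clock: 23.35
position: [0.4948, -0.1206, 0.2243]
tool_rot: [-3.142, -0.0, -0.0]
force: [0.3, -0.7, -2.0]
grip_width: 0.0506
finger_force: 48.0
clock: 23.85
position: [0.4948, -0.1206, 0.2242]
tool_rot: [3.142, -0.0, -0.0]
force: [-0.1, 0.2, -0.3]
grip_width: 0.0853
finger_force: 0.0
clock: 24.35
position: [0.5, -0.1071, 0.3379]
tool_rot: [3.14, -0.004, -0.003]
force: [0.3, -0.2, -0.4]
grip_width: 0.0858
finger_force: 0.0
clock: 24.85
position: [0.558, 0.1068, 0.3351]
tool_rot: [-3.141, -0.001, 0.0]
force: [1.7, 0.0, 0.6]
grip_width: 0.0853
finger_force: 0.0
clock: 25.05
position: [0.5575, 0.1218, 0.3346]
tool_rot: [-3.141, 0.0, 0.003]
force: [-0.3, -0.1, 0.1]
grip_width: 0.0852
finger_force: 0.0
side bottle [([0.49, -0.119, 0.081], 0.62)]
side stirrer [([0.49, -0.124, -0.001], 0.75)]
side flask [([0.445, -0.377, 0.011], 0.97), ([0.598, -0.254, 0.001], 0.71)]
top bottle [([0.493, -0.117, 0.079], 0.66)]
top stirrer [([0.496, -0.118, 0.0], 0.95), ([0.646, 0.37, -0.0], 0.4)]
top flask [([0.452, -0.382, 0.013], 0.89), ([0.303, -0.249, -0.003], 0.74)]
```

Bottle is centred within a few mm. Now the beaker from the tile.

```bash
python3 -m jog '[[[0,2,25,0,0,0,1],[0,0,40,0,0,0,1],[0,0,45,0,0,0,1],[0,0,45,0,0,0,1],[0,0,35,0,0,0,1]]]'; python3 -m jog '[[[0,0,18,0,0,0,1],[0,0,8,0,0,0,1],[0,0,0,0,0,0,1],[0,0,0,0,0,0,0.6],[0,0,0,0,0,0,0.3]]]' 25;python3 -m jog '[[[0,0,0,0,0,0,0.3],[0,0,0,0,0,0,0.3],[0,0,0,0,0,0,0.3]]]'; python3 -m jog '[[[0,0,-5,0,0,0,0.3],[0,0,-15,0,0,0,0.3],[0,0,-30,0,0,0,0.3],[0,0,-35,0,0,0,0.3],[0,0,-35,0,0,0,0.3]]]'
```

```text
clock: 25.95
position: [0.5572, 0.1168, 0.142]
tool_rot: [3.141, 0.001, -0.001]
force: [1.1, 0.2, 0.7]
grip_width: 0.0851
finger_force: 0.0
clock: 26.45
position: [0.5584, 0.1175, 0.1194]
tool_rot: [-3.141, -0.002, -0.0]
force: [-1.2, 0.2, -0.0]
grip_width: 0.059
finger_force: 0.2
clock: 26.75
position: [0.5585, 0.1175, 0.1195]
tool_rot: [-3.141, -0.002, -0.0]
force: [-1.0, -0.3, 7.6]
grip_width: 0.056
finger_force: 26.7
clock: 27.25
position: [0.5576, 0.1174, 0.2408]
tool_rot: [-3.141, -0.001, -0.0]
force: [0.9, 0.4, -0.5]
grip_width: 0.0563
finger_force: 26.9
```

```bash
python3 -m jog '[[[-5,-15,0,0,0,0,0.3],[-10,-30,0,0,0,0,0.3],[-15,-40,0,0,0,0,0.3],[-15,-40,0,0,0,0,0.3],[-15,-40,0,0,0,0,0.3]]]'; python3 -m jog '[[[-15,-40,0,0,0,0,0.3],[-12,-30,0,0,0,0,0.3],[-8,-15,0,0,0,0,0.3],[0,0,0,0,0,0,0.3],[0,0,0,0,0,0,0.3]]]'; python3 -m jog '[[[0,0,15,0,0,0,0.3],[0,0,25,0,0,0,0.3],[0,0,20,0,0,0,0.3],[0,0,10,0,0,0,0.3],[0,0,5,0,0,0,0.3]]]'
python3 - <<'E'
from workcell import bot
import cv2,numpy as np
for n in("side","top"):
    f=bot.grab_frame(n);cv2.imwrite(f"pics/{n}7.png",f["img"][:,:,::-1])
    for q in "beaker balance".split():
        print(n,q,[(np.round(d["xyz"],3).tolist(),round(d["conf"],2)) for d in bot.spot_point(q,f)[:2]])
print(bot.observe()["position"])
E
python3 -c "
import cv2;cv2.imwrite('pics/c7.png',cv2.resize(cv2.imread('pics/side7.png')[270:420,200:400],None,fx=4,fy=4))"
```

```text
clock: 27.75
position: [0.4969, 0.2841, 0.2391]
tool_rot: [-3.141, -0.001, -0.0]
force: [0.4, 0.7, -0.0]
grip_width: 0.056
finger_force: 26.9
clock: 28.25
position: [0.4628, 0.3673, 0.2387]
tool_rot: [3.141, -0.0, 0.0]
force: [0.4, 0.5, -0.4]
grip_width: 0.0561
finger_force: 26.9
clock: 28.75
position: [0.4632, 0.3666, 0.1628]
tool_rot: [3.141, 0.0, -0.001]
force: [0.1, 0.6, -0.3]
grip_width: 0.0563
finger_force: 26.9
side beaker [([0.467, 0.366, 0.052], 0.8), ([0.463, 0.368, -0.006], 0.49)]
side balance [([0.459, 0.369, -0.008], 0.6)]
top beaker []
top balance [([0.463, 0.366, -0.002], 0.83)]
[0.46320006 0.3675744  0.1640431 ]
```

View pics/c7.png

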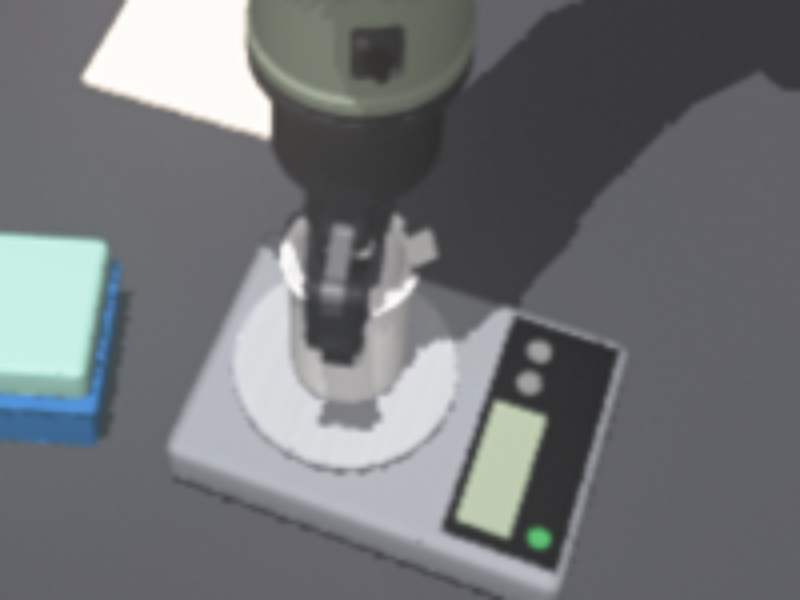

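Run:
```python
from workcell import bot
import numpy as np
f=bot.grab_frame("side");K,R,t=f["intrinsics"],f["R"],f["t"]
a=np.linspace(0,6.283,200)
def ext(c,z,r):
    P=np.c_[c[0]+r*np.cos(a),c[1]+r*np.sin(a),0*a+z]@R.T+t
    p=P@K.T;p=p[:,:2]/p[:,2:];return np.round([p[:,0].min(),p[:,0].max(),p[:,1].max()],1)
print("pan",ext((.4635,.368),.045,.056),"seen 258 315 387.5")
print("beaker",ext((.464,.3675),.0525,.029),"seen 272.5 302 370.7")
print("beaker y-5",ext((.464,.3625),.0525,.029))
```

```text
pan [257.7 313.9 384.7] seen 258 315 387.5
beaker [271.  300.2 369.4] seen 272.5 302 370.7
beaker y-5 [271.5 300.5 367.1]
```

Relative offset is about 3 mm, so I'll nudge 2 mm in +y and lower.

```bash
python3 -m jog '[[[0,-2,3,0,0,0,0.3],[0,0,2,0,0,0,0.3],[0,0,1,0,0,0,0.3],[0,0,1,0,0,0,0.3],[0,0,0,0,0,0,0.3]]]'; python3 -m jog '[[[0,0,0.7,0,0,0,0.3],[0,0,0,0,0,0,0.3]]]'
```

```text
clock: 29.6
position: [0.4628, 0.3695, 0.1565]
tool_rot: [3.142, 0.0, -0.0]
force: [-2.3, -1.7, 7.9]
grip_width: 0.0563
finger_force: 27.7
clock: 29.8
position: [0.4628, 0.3695, 0.1565]
tool_rot: [-3.142, -0.0, -0.0]
force: [-6.2, -5.1, 21.2]
grip_width: 0.0564
finger_force: 29.1
```

```bash
python3 -m jog '[[[0,0,-1,0,0,0,0.3],[0,0,0,0,0,0,0.3]]]'; python3 -m jog '[[[0,0,0,0,0,0,0.6],[0,0,0,0,0,0,0.8],[0,0,0,0,0,0,1],[0,0,0,0,0,0,1],[0,0,0,0,0,0,1]]]'; python3 -m jog '[[[0,0,-10,0,0,0,1],[0,0,-25,0,0,0,1],[0,0,-35,0,0,0,1],[0,0,-40,0,0,0,1],[0,0,-40,0,0,0,1]]]';python3 -m jog '[[[0,40,-10,0,0,0,1],[0,45,0,0,0,0,1],[0,45,0,0,0,0,1],[0,40,0,0,0,0,1],[0,0,0,0,0,0,1]]]'
python3 - <<'E'
from workcell import bot
import cv2,numpy as np
I=[]
for n in("side","top"):
    f=bot.grab_frame(n);I.append(f["img"][:,:,::-1])
    for q in "beaker balance bottle stirrer flask cork_mat".split():
        print(n,q,[(np.round(d["xyz"],3).tolist(),round(d["conf"],2)) for d in bot.spot_point(q,f)[:2]])
cv2.imwrite("pics/fin.png",cv2.resize(np.hstack(I),(800,300)));cv2.imwrite("pics/finside.png",cv2.resize(I[0],(800,600)))
E
```

```text
clock: 30.0
position: [0.4629, 0.3695, 0.1566]
tool_rot: [-3.141, -0.0, -0.0]
force: [0.2, 1.2, -0.3]
grip_width: 0.0559
finger_force: 27.0
clock: 30.5
position: [0.4629, 0.3694, 0.1564]
tool_rot: [3.142, 0.0, -0.0]
force: [-0.7, 0.1, -0.4]
grip_width: 0.0852
finger_force: 0.0
clock: 31.0
position: [0.4626, 0.3692, 0.3088]
tool_rot: [-3.141, -0.0, -0.0]
force: [0.2, 0.4, 0.2]
grip_width: 0.0854
finger_force: 0.0
clock: 31.5
position: [0.4631, 0.1943, 0.3175]
tool_rot: [3.14, -0.001, -0.006]
force: [0.4, 0.4, 0.5]
grip_width: 0.0853
finger_force: 0.0
side beaker [([0.463, 0.372, 0.045], 0.96)]
side balance [([0.464, 0.366, -0.004], 0.9), ([0.775, 0.019, 0.001], 0.61)]
side bottle []
side stirrer [([0.494, -0.125, 0.0], 0.88)]
side flask [([0.638, -0.162, 0.001], 0.8), ([0.306, -0.244, -0.0], 0.78)]
side cork_mat [([0.446, -0.375, 0.002], 0.67)]
top beaker []
top balance [([0.645, 0.371, -0.001], 0.26)]
top bottle [([0.492, -0.116, 0.08], 0.7)]
top stirrer [([0.496, -0.12, 0.003], 0.6)]
top flask [([0.383, 0.0, 0.002], 0.94), ([0.596, -0.248, -0.001], 0.86)]
top cork_mat [([0.452, -0.38, -0.0], 0.77)]
```

View pics/finside.png

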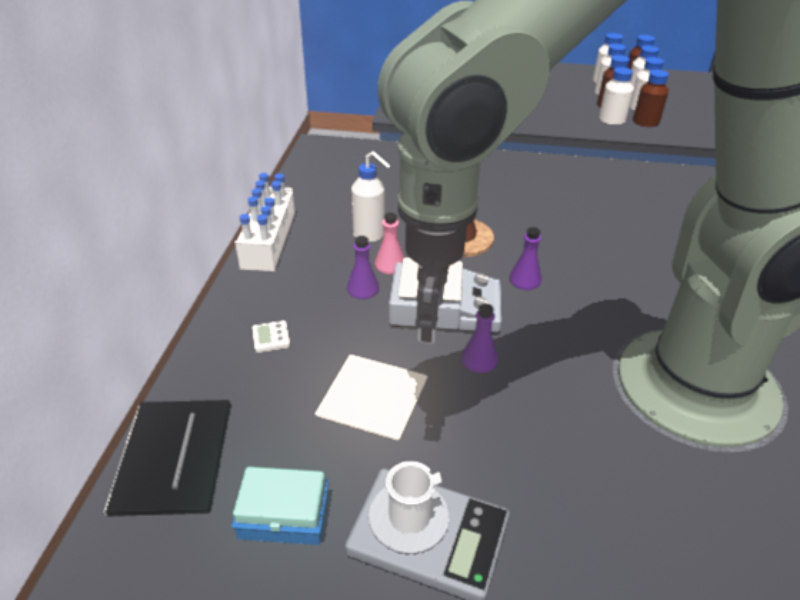

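The beaker stands centred on the balance pan at (410,515), and the bystanders are where they started. The arm hides the bottle here, but the top view puts the bottle within 5 mm of the plate centre. The earlier check had the flask on the mat. Handing in.

```bash
python3 -c "
from workcell import bot
print(bot.job_done())"
```

```text
the job is handed in; nothing more can be done
None
```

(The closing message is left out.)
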